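# Gauge the depth of a pressure pot's thermowell

### The job

Take the rod depth gauge out of its stand and gauge the thermowell in the middle of the pressure pot's lid: keep the rod upright and push it gently down the well until it really bottoms, so that the sliding head, resting on the well's mouth, is pushed up the rod to the depth of the well. Lift the gauge out and stand it gently back in its hole in the stand with that reading undisturbed; leave the other parts lying about where they are.

Things in the scene. Friction and masses are not known exactly. Their poses are not given: they have to be found in the camera images.
- gauge: Rod depth gauge, 168 mm long, about 150 g, standing in the stand (may lean 4 degrees). Steel rod 9 mm in diameter, round nose, a black ring every 10 mm, broader at 50 and 100 mm; from 118 to 168 mm up it is an 18 mm diameter aluminium grip with dark grooves and a red top, to be pinched from above. Origin at the very tip of the rod's nose; z runs up the rod to the grip.
- head (a joint): Reading (m), 0.042 to 0.106: distance from the rod's tip up to the underside of the sliding head, a dark bar 54 x 16 x 12 mm with brass centre, long side along the gauge's y. Starts at 0.046 to 0.052. It clings to the rod with 3 N friction and stays where left: resting on a mouth while the rod is pushed down, it slides up the rod; the push stays near 3 N, then rises steeply as the tip bottoms.
- pot: Pressure pot fixed on the blue deck: steel shell, 264 mm diameter aluminium lid, lid top 75 mm above the deck. On the lid, 55 mm or more from its axis: four lifting-eye bolts at the rim (up to 155 mm above the deck), pressure gauge (152 mm), blue-handled ball valve, red relief valve, elbow. Origin at the centre of the underside, on the deck; z up.
- well_mouth (a point): Centre of the thermowell mouth amid the pot's lid, 105 mm above the deck: flat top of a steel ferrule of 50 mm diameter with a vertical blind bore, dark inside, 13 mm in diameter. Its depth differs every time, 64 to 94 mm below this point, and cannot be seen. The well is thin: press with less than 18 N in all, head and tip together; 3 to 8 N above the head's friction seats the tip well.
- stand: Black stand block 70 x 110 x 50 mm with two holes in its top, 55 mm apart along its y. Does not move. Origin at the centre of the underside, on the deck.
- stand_hole (a point): Centre of the mouth of the gauge's hole in the stand's top, 50 mm above the deck: vertical, 11 mm in diameter, chamfered 2 mm, 40 mm deep, so that the gauge's head stays clear above it. The gauge starts in this hole and is to be put back into it; ram it with less than 18 N.
- probe: Bystander: temperature probe with a 18 mm black head standing in the stand's other hole (55 mm from the gauge), its top 97 mm above the deck. Origin at its tip.
- wrench: Bystander: steel spanner 180 mm long lying beside the stand. Origin at the centre of its underside.
- tape: Bystander: white tape roll, 56 mm diameter, 19 mm high, beside the stand. Origin at the centre of its underside.
- plug: Bystander: brass plug, 28 mm diameter, 24 mm high, beside the stand. Origin at the centre of its underside.
- cap: Bystander: steel blanking cap with a knob, 38 mm diameter, 18 mm high, lying on the pot's lid. Origin at the centre of its underside.
- collar: Bystander: steel collar, 48 mm diameter, 16 mm high, on the deck between pot and stand. Origin at the centre of its underside.
Mind the look-alikes: they are no part of the job. There is more than one size of the gauge; the job needs the smallest.

How it is judged:
By the outcome, as a careful person would: the job done as asked, in the order asked, and still so for the second after the job is handed in, with the robot touching nothing.
It also fails if it takes over 70 s, if anything falls off the work surface, if the arm or the gripper's body presses on something with over 40 N, if the wrist force passes 120 N, or if a joint passes its speed limit or range.

### The arm

A 6-joint arm with a two-finger parallel gripper is mounted at the origin on the work surface. World frame = base frame: x ahead of the robot, y to its left, z up, the work surface at z = 0. Lengths are in m, angles in rad, forces in N, time in s.
With the tool pointing down it reaches from about 0.35 to 0.975 m from the base axis. Payload 17.4 kg.
Tool frame: the origin (TCP) lies at the very end of the fingers, on their centre line; the grasp point (between the pads) lies ctrl.tcp_to_grasp behind it (ctrl.tcp_to_grasp is the distance from the TCP to the grasp point, in m); z points along the fingers, y is the direction in which the jaws open and shut (so a half turn about z gives the same grasp; the last joint's range is limited). The gripper opens to 85 mm and grips with 20 to 120 N. Pads are 22 mm wide; open, the fingers measure 114 mm over their backs; the gripper's body (76 mm by 85 mm) begins 54 mm behind the grasp point. The pads swing forward as they close: fully open they stand 13 mm farther back than shut.
Start: joints at [-1.154, 0.116, 1.442, -0, 1.584, -0.038], TCP at [0.297, -0.606, 0.231] pointing down, gripper open.
Joint ranges: [-2.83, 2.83], [-0.83, 2.19], [0.07, 2.5], [-1.14, 4.28], [0.01, 3], [-2.97, 2.97]. Speed limits (rad/s): [1.89, 1.89, 2.22, 3.14, 3.14, 3.14].

### API

Orientations are given as a unit quaternion [w, x, y, z].
In Python, from cell import status, eyes, hand_in, ctrl gives the robot as it stands.
- The arm moves only by the tool move_arm, never from a script. Its argument "commands" is a list of rows, each a list of 3 entries, a list of its own where there are three numbers: the shift along the world's x, y, z in mm, then the turn, a rotation vector about the world's x, y, z in degrees, then the finger opening in mm, from 0 to 85.4. In form: [[[dx, dy, dz], [rx, ry, rz], hand], ...]. A call has 1 to 12 rows; each row is the pose to reach, as a shift and turn from the pose commanded when the call began; what a row does not reach only later rows make up. A row lasts 1/8 s, in which the tool goes at most 62.5 mm and 10.7 degrees, less where a joint would pass 70% of its speed; a pose out of reach is approached as far as the arm can. A call with a gripper value outside its range is refused whole. The fingers move at their own pace and stop on an object; "squeeze" is the grip in N (left out, the last holds). Time passes only in rows, so rows that repeat a pose let the fingers close. It gives the time, the measured TCP pose, the force and the opening at its end, in the units of the state.
- status.get_state(): the state, without advancing time (a new reading comes with each control period).
- eyes.capture(name): name is "scene" or "top" or "wrist"; returns the picture (400x640x3 uint8, red, green, blue); there is no depth.
- eyes.camera_model(name): a dict with "fovy" (degrees; the focal length in pixels is half the picture's height over the tangent of half this angle, whatever the lens; pixels are square), "cx", "cy" (the principal point, pixels), "position" and "rotation" of the camera in the world; the wrist camera has in their place "mount" (4x4, takes a point from camera to tool coordinates, whose origin is the TCP and whose axes are the flange's). Camera axes: x right, y down, z forward; pixel columns grow to the right and rows downward; lengths in m; the calibration is good to about 2 mm. A picture is of the moment at which its call begins: read the wrist's pose just before it. camera_model takes no time and is no camera call.
- hand_in(): hands the job in, once; it reports no verdict.
The state is a dict: "t": time; "q": joint angles; "qd": joint speeds; "joint_torque": joint torques, N m; "tcp_pos": TCP position; "eef_rot": TCP orientation; "contact_force": force on the tool from outside, world axes, zero at the start; "torque": the same for the moment, N m; "grip_width": finger opening in m.
Only numpy, scipy, OpenCV 4.12 (cv2) and the standard library are available. Lean on these libraries where they do the work, as an engineer would, in place of code of your own. Each camera call takes 0.05 s, during which the arm holds its last target. There are 200 camera calls.

## Working session

There is one attempt and no reset: what is moved stays moved. The work goes in short steps, Python scripts to look and compute and a tool call to move; the robot and the scene stay as the last step left them, time stands still between calls to the robot, and variables do not carry over. Pictures are saved under pics/ and viewed, about 8 in all and at most 12, crops included, and the job is handed in when it is done.

Besides the shell and the picture viewer there is one more tool, called after "Request:" in YAML: its name, and indented under it one key for each argument. move_arm: Moves the arm, as the interface text tells. Its arguments: {"type":"object","properties":{"commands":{"type":"array"},"squeeze":{"type":"number"}},"required":["commands"]}

```bash
mkdir -p pics; ls; python3 - <<'E'
from cell import status, eyes, ctrl
import cv2, numpy as np
print(status.get_state()); print(ctrl.tcp_to_grasp)
for n in ("scene","top","wrist"):
    m=eyes.camera_model(n); print(n,m)
    im=eyes.capture(n); cv2.imwrite(f"pics/{n}0.png",im[:,:,::-1])
E
```

```text
pics
{'t': 0.0, 'q': array([-1.15381857e+00,  1.16518132e-01,  1.44232188e+00, -7.09767065e-08,
        1.58398399e+00, -3.78070347e-02]), 'qd': array([ 0.00010004,  0.00071127, -0.00096123, -0.00075833, -0.00090914,
        0.00042094]), 'joint_torque': array([-9.53035556e-05, -7.31976056e+01, -6.32500434e+01, -7.47700619e-05,
        6.18615319e-03, -4.81262953e-05]), 'tcp_pos': array([ 0.29641175, -0.60620976,  0.23050534]), 'eef_rot': array([-6.04635911e-04,  9.74257375e-01,  2.25437770e-01, -1.16059654e-04]), 'contact_force': array([-0.37056795,  0.89079254,  0.48544754]), 'torque': array([ 0.0085739 , -0.01680749, -0.01385915]), 'grip_width': 0.08551766592717348}
0.0187
scene {'fovy': 51.01529488141891, 'cx': 329.1262630741809, 'cy': 203.55194095111247, 'position': array([1.07818983, 0.13463997, 0.66581556]), 'rotation': array([-0.22873788,  0.58445653,  0.71954381, -0.29723098])}
top {'fovy': 56.617180133937, 'cx': 325.66354452441834, 'cy': 197.76607766348351, 'position': array([0.45151027, 0.01516521, 0.76061869]), 'rotation': array([ 0.03315445, -0.70451706,  0.7078152 , -0.03942259])}
wrist {'fovy': 66.76290756660663, 'cx': 318.64468252115876, 'cy': 198.46275197416605, 'mount': array([[ 4.21652782e-04, -9.64523451e-01, -2.63996847e-01,
         6.66054107e-02],
       [ 9.99999450e-01,  1.53263775e-04,  1.03723226e-03,
        -4.54594420e-04],
       [-9.59973682e-04, -2.63997139e-01,  9.64522985e-01,
        -1.42808586e-01],
       [ 0.00000000e+00,  0.00000000e+00,  0.00000000e+00,
         1.00000000e+00]])}
```

View pics/top0.png

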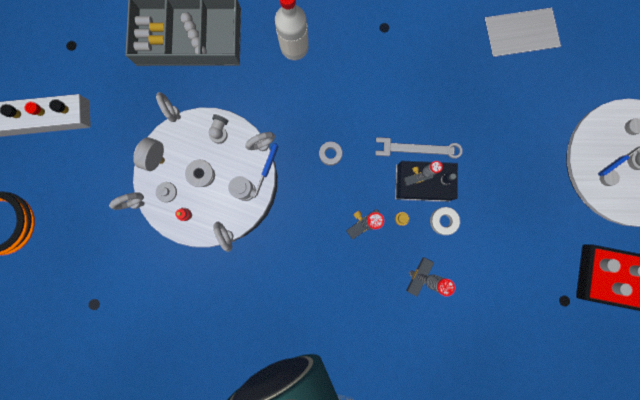

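View pics/scene0.png

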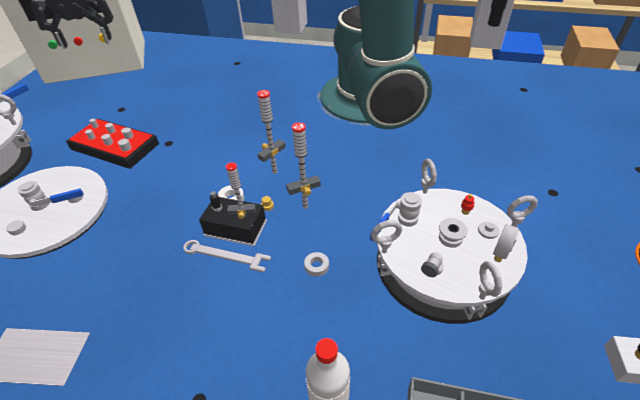

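```bash
cat > h.py <<'E'
import numpy as np, cv2
from scipy.spatial.transform import Rotation as R
from cell import status, eyes, ctrl
def q2R(q): return R.from_quat([q[1],q[2],q[3],q[0]]).as_matrix()
def cam(n, st=None):
    m=eyes.camera_model(n); f=200/np.tan(np.radians(m['fovy']/2))
    if n=='wrist':
        T=np.eye(4); T[:3,:3]=q2R(st['eef_rot']); T[:3,3]=st['tcp_pos']; T=T@m['mount']
        return T[:3,3],T[:3,:3],f,m['cx'],m['cy']
    return np.array(m['position']),q2R(m['rotation']),f,m['cx'],m['cy']
def ray(c,u,v):
    d=c[1]@np.array([(u-c[3])/c[2],(v-c[4])/c[2],1]); return c[0],d/np.linalg.norm(d)
def onz(c,u,v,z):
    p,d=ray(c,u,v); return p+d*(z-p[2])/d[2]
def proj(c,P):
    x=c[1].T@(np.asarray(P)-c[0]); return np.array([c[3]+c[2]*x[0]/x[2],c[4]+c[2]*x[1]/x[2]])
def tri(rays):
    A=np.zeros((3,3));b=np.zeros(3)
    for p,d in rays:
        M=np.eye(3)-np.outer(d,d);A+=M;b+=M@p
    x=np.linalg.solve(A,b); return x,[np.linalg.norm((np.eye(3)-np.outer(d,d))@(x-p)) for p,d in rays]
def shot(n,name):
    st=status.get_state(); im=eyes.capture(n)[:,:,::-1].copy(); cv2.imwrite(f'pics/{name}.png',im); return im,cam(n,st),st
E
python3 - <<'E'
from h import *
T=cam('top');S=cam('scene')
np.set_printoptions(precision=4,suppress=True)
print('well',tri([ray(T,200,173),ray(S,453,229)]), onz(T,200,173,.105))
print('gtop',tri([ray(T,436,167),ray(S,231,167)]), onz(T,436,167,.178))
for uv in [(397,162),(458,162),(458,198),(397,198)]: print('stand?',onz(T,*uv,.05))
for n,z in (('top',.05),('scene',.05)):
    im=cv2.imread(f'pics/{n}0.png'); x0,y0,x1,y1=(385,150,470,210) if n=='top' else (190,185,280,250)
    c=im[y0:y1,x0:x1]; m=(c.max(2)<60).astype(np.uint8)
    k,l,s,ce=cv2.connectedComponentsWithStats(m); i=1+s[1:,4].argmax()
    pts=np.argwhere(l==i)[:,::-1].astype(np.float32)+[x0,y0]
    r=cv2.minAreaRect(pts.astype(np.float32)); print(n,r,[onz(cam(n),*p,z) for p in cv2.boxPoints(r)])
a=cv2.resize(cv2.imread('pics/top0.png')[140:300,320:480],None,fx=3,fy=3,interpolation=cv2.INTER_CUBIC)
b=cv2.resize(cv2.imread('pics/scene0.png')[150:250,190:280],None,fx=3.6,fy=4.8,interpolation=cv2.INTER_CUBIC)
cv2.imwrite('pics/c1.png',cv2.hconcat([a[:480],b[:480]])[:, :800])
E
```

```text
well (array([0.565 , 0.2349, 0.101 ]), [np.float64(0.0006372045085070684), np.float64(0.0006372045085070898)]) [0.5644 0.2329 0.105 ]
gtop (array([ 0.5607, -0.1673,  0.1744]), [np.float64(0.00025433533341854615), np.float64(0.0002543353334185677)]) [ 0.5601 -0.1664  0.178 ]
stand? [ 0.5941 -0.1306  0.05  ]
stand? [ 0.5937 -0.2497  0.05  ]
stand? [ 0.5232 -0.2467  0.05  ]
stand? [ 0.5237 -0.1288  0.05  ]
top ((426.5, 180.5), (37.0, 59.0), 90.0) [array([ 0.5941, -0.1306,  0.05  ]), array([ 0.5937, -0.2458,  0.05  ]), array([ 0.5213, -0.2428,  0.05  ]), array([ 0.5218, -0.1288,  0.05  ])]
scene ((231.9836883544922, 219.07798767089844), (62.642601013183594, 39.037811279296875), 11.821487426757812) [array([ 0.6223, -0.2367,  0.05  ]), array([ 0.5207, -0.2651,  0.05  ]), array([ 0.5311, -0.1261,  0.05  ]), array([ 0.6288, -0.1097,  0.05  ])]
```

View pics/c1.png

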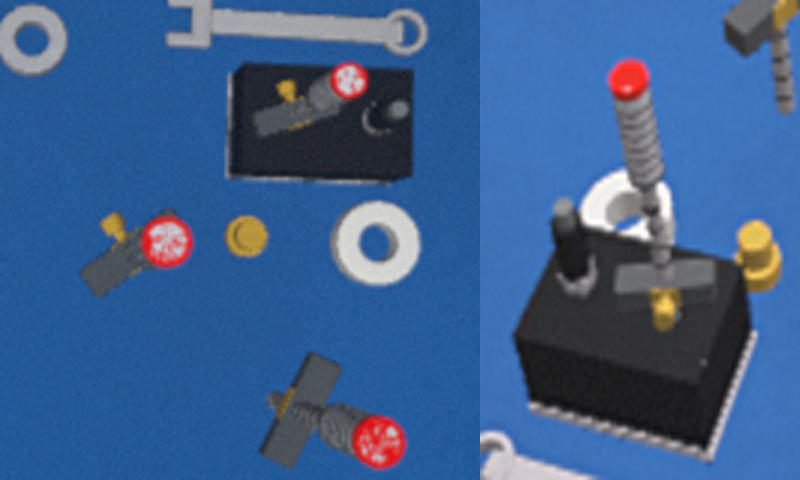

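Request:
move_arm:
  commands:
    - [[60,0,60],[0,0,-10],85]
    - [[120,40,70],[0,0,-20],85]
    - [[170,90,70],[0,0,-26],85]
    - [[210,140,70],[0,0,-26],85]
    - [[240,195,70],[0,0,-26],85]
    - [[260,250,70],[0,0,-26],85]
    - [[264,310,70],[0,0,-26],85]
    - [[264,370,50],[0,0,-26],85]
    - [[264,420,40],[0,0,-26],85]
    - [[264,441,20],[0,0,-26],85]
    - [[264,441,20],[0,0,-26],85]

```text
t: 1.52
tcp_pos: [0.56, -0.1631, 0.2497]
eef_rot: [-0.0, 1.0, 0.002, -0.001]
contact_force: [-0.2, -0.6, -0.0]
grip_width: 0.0849
```

```bash
python3 - <<'E'
from h import *
im,c,st=shot('wrist','w1'); print(st['t'],st['tcp_pos'],st['eef_rot'],st['contact_force'])
E
```

```text
1.525 [ 0.56004004 -0.16312779  0.24967312] [-4.75574256e-04  9.99997550e-01  1.89229377e-03 -1.04583025e-03] [-0.17505602 -0.59270045 -0.03381506]
```

View pics/w1.png

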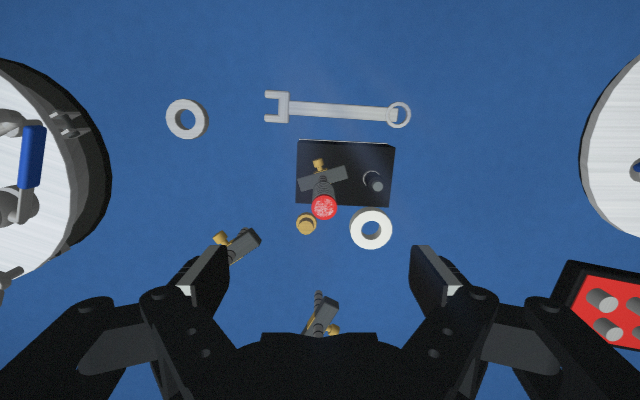

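```bash
cat >> h.py <<'E'
def red(im,box):
    x0,y0,x1,y1=box; c=im[y0:y1,x0:x1].astype(int)
    m=((c[:,:,2]>150)&(c[:,:,2]>c[:,:,0]+40)).astype(np.uint8)
    m=cv2.morphologyEx(m,cv2.MORPH_CLOSE,np.ones((5,5),np.uint8))
    k=cv2.findContours(m,cv2.RETR_EXTERNAL,cv2.CHAIN_APPROX_NONE)[0]; k=max(k,key=cv2.contourArea)
    e=cv2.minEnclosingCircle(k); M=cv2.moments(k); return np.array([M['m10']/M['m00']+x0,M['m01']/M['m00']+y0])
E
python3 - <<'E'
from h import *
np.set_printoptions(precision=4,suppress=True)
T=cam('top');S=cam('scene');st=status.get_state();W=cam('wrist',st)
t=cv2.imread('pics/top0.png');s=cv2.imread('pics/scene0.png');w=cv2.imread('pics/w1.png')
a=red(t,(420,155,450,180));b=red(s,(220,155,245,180));d=red(w,(305,190,345,225));print(a,b,d)
print('G',tri([ray(T,*a),ray(S,*b),ray(W,*d)]),onz(W,*d,.178),onz(T,*a,.178))
for A,B in (((360,205,390,235),(285,115,310,140)),((430,275,460,300),(250,85,275,105))):
  for B2 in ((285,115,310,140),(250,85,275,105)):
    print('other',tri([ray(T,*red(t,A)),ray(S,*red(s,B2))]))
for uv in [(299,140),(393,146),(388,206),(297,203)]: print('st',onz(W,*uv,.05))
c=w[130:215,285:400]; cv2.imwrite('pics/w1c.png',cv2.convertScaleAbs(cv2.resize(c,None,fx=6.5,fy=6.5,interpolation=cv2.INTER_CUBIC),alpha=1.6,beta=20))
E
```

```text
[435.7344 166.4479] [230.952 166.   ] [321.2677 209.407 ]
G (array([ 0.5605, -0.1663,  0.1775]), [np.float64(0.000681880753537022), np.float64(0.0006716373909954841), np.float64(0.0012054625442975899)]) [ 0.5594 -0.1664  0.178 ] [ 0.561 -0.166  0.178]
other (array([ 0.4742, -0.0623,  0.2157]), [np.float64(6.111807732637784e-06), np.float64(6.111807732703184e-06)])
other (array([ 0.4813, -0.0837,  0.2838]), [np.float64(0.03226252450177579), np.float64(0.032262524501775795)])
other (array([ 0.3657, -0.1403,  0.1451]), [np.float64(0.043507790849606834), np.float64(0.0435077908496068)])
other (array([ 0.3773, -0.1626,  0.2154]), [np.float64(0.00030252505347699306), np.float64(0.00030252505347695355)])
st [ 0.6002 -0.1425  0.05  ]
st [ 0.5939 -0.2477  0.05  ]
st [ 0.5237 -0.2466  0.05  ]
st [ 0.5271 -0.1391  0.05  ]
```

View pics/w1c.png

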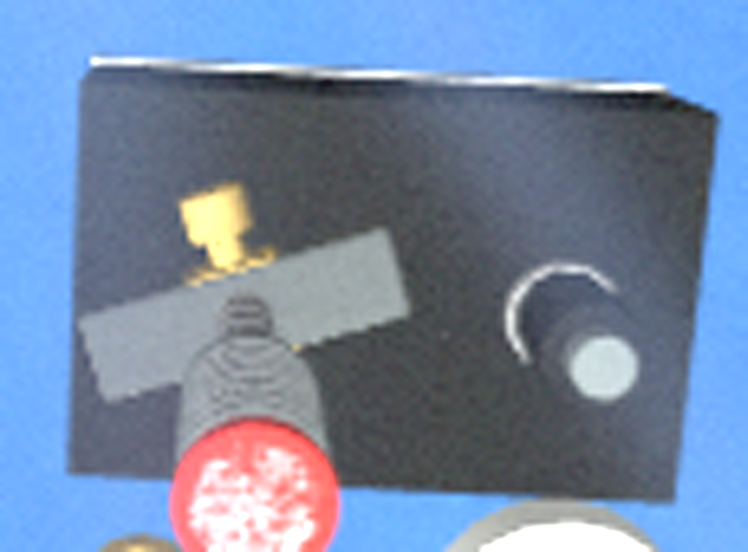

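```bash
python3 - <<'E'
from h import *
np.set_printoptions(precision=4,suppress=True)
st=status.get_state();W=cam('wrist',st)
f=lambda u,v,z:onz(W,285+u/6.5,130+v/6.5,z)
C=[f(*p,.05) for p in((85,75),(715,115),(672,500),(70,472))];print(C,np.mean(C,0))
print('hole2',f(568,328,.05)); h=[f(*p,.071) for p in ((80,322),(388,230),(410,310),(110,400))];print('head',np.mean(h,0),h[1]-h[0])
im=cv2.imread('pics/top0.png')[155:205,390:465]
t=cam('top')
# head centre in top crop c1: bar ends
k=[onz(t,320+u/3,140+v/3,.071) for u,v in ((253,122),(262,138))];print(k)
E
```

```text
[array([ 0.5985, -0.1414,  0.05  ]), array([ 0.592 , -0.2501,  0.05  ]), array([ 0.5226, -0.2471,  0.05  ]), array([ 0.5275, -0.1376,  0.05  ])] [ 0.5602 -0.1941  0.05  ]
hole2 [ 0.5544 -0.2266  0.05  ]
head [ 0.5608 -0.169   0.071 ] [ 0.0156 -0.0509  0.    ]
[array([ 0.5542, -0.1392,  0.071 ]), array([ 0.5441, -0.1445,  0.071 ])]
```

Request:
move_arm:
  commands:
    - [[0,-4,-40],[0,0,0],85]
    - [[0,-4,-80],[0,0,0],85]
    - [[0,-4,-105],[0,0,0],60]
    - [[0,-4,-115],[0,0,0],40]
    - [[0,-4,-115],[0,0,0],30]
    - [[0,-4,-115],[0,0,0],24]
  squeeze: 60

```text
t: 2.33
tcp_pos: [0.561, -0.1698, 0.1378]
eef_rot: [0.0, 1.0, 0.0, 0.001]
contact_force: [-0.5, 0.3, 1.0]
grip_width: 0.0238
```

```bash
python3 - <<'E'
from h import *
im,c,st=shot('wrist','w2'); print(st['t'],st['tcp_pos'],st['eef_rot'],st['contact_force'],st['grip_width'])
E
```

```text
2.325 [ 0.56103446 -0.16984192  0.13779844] [3.12054755e-04 9.99999541e-01 3.68504342e-04 8.28012099e-04] [-0.45000215  0.3447916   0.9535464 ] 0.023751131205082182
```

View pics/w2.png

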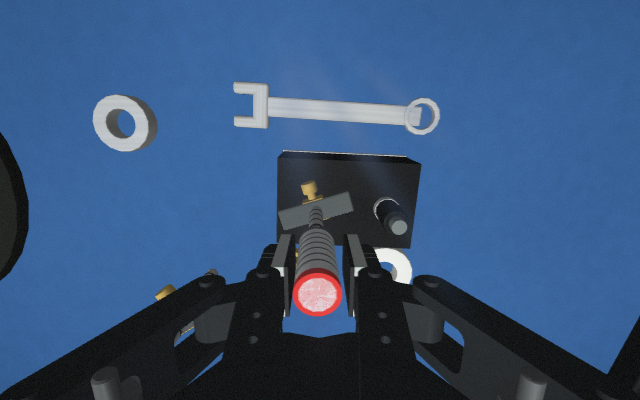

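Request:
move_arm:
  commands:
    - [[0,0,0],[0,0,0],18]
    - [[0,0,0],[0,0,0],12]
    - [[0,0,0],[0,0,0],10]
    - [[0,0,0],[0,0,0],10]
  squeeze: 60

```text
t: 2.88
tcp_pos: [0.561, -0.1691, 0.1374]
eef_rot: [-0.0, 1.0, 0.001, 0.001]
contact_force: [0.1, 2.9, 6.5]
grip_width: 0.0163
```

```bash
python3 - <<'E'
from h import *
im,c,st=shot('wrist','w3'); print(st['t'],st['tcp_pos'],st['contact_force'],st['torque'],st['grip_width'])
r=red(im,(270,250,370,350));print(r,onz(c,*r,.1775))
E
```

```text
2.875 [ 0.56097093 -0.16909497  0.13741585] [0.07158165 2.88701882 6.54273829] [ 8.34719152e-01  6.10480895e-04 -6.89964253e-03] 0.01633644088282076
[319.0976205  293.45790116] [ 0.56148016 -0.1690721   0.1775    ]
```

Request:
move_arm:
  commands:
    - [[0,0,8],[0,0,0],10]
    - [[0,0,18],[0,0,0],10]
    - [[0,0,30],[0,0,0],10]
    - [[0,0,45],[0,0,0],10]
    - [[0,0,65],[0,0,0],10]
    - [[0,0,95],[0,0,0],10]
    - [[0,0,125],[0,0,0],10]
    - [[0,0,155],[0,0,0],10]
    - [[0,0,175],[0,0,0],10]
    - [[0,0,180],[0,0,0],10]
    - [[0,0,180],[0,0,0],10]

```text
t: 4.3
tcp_pos: [0.5605, -0.1694, 0.3158]
eef_rot: [-0.0, 1.0, 0.0, -0.0]
contact_force: [-0.1, 0.3, -2.2]
grip_width: 0.0168
```

```bash
python3 - <<'E'
from h import *
for n in ('wrist','scene','top'):
    im,c,st=shot(n,'g_'+n)
    P=st['tcp_pos']; print(n,st['t'],P,st['eef_rot'],st['contact_force'],st['torque'],proj(c,P-[0,0,.127]),proj(c,P+[0,0,.04]))
a=cv2.imread('pics/g_scene.png');b=cv2.imread('pics/g_wrist.png');
p=proj(cam('scene'),P-[0,0,.06]).astype(int)
x0=max(0,p[0]-70);y0=max(0,p[1]-90)
print(x0,y0)
cv2.imwrite('pics/g.png',cv2.hconcat([cv2.resize(a[y0:y0+180,x0:x0+140],(350,450),interpolation=cv2.INTER_CUBIC),cv2.resize(b[130:330,220:420],(450,450),interpolation=cv2.INTER_CUBIC)]))
E
```

```text
wrist 4.3 [ 0.56045306 -0.16941169  0.31578916] [-6.63781923e-05  9.99999841e-01  4.83531715e-04 -2.83267342e-04] [-0.0985066   0.31510973 -2.18604341] [-0.06136325 -0.00944639  0.03358452] [318.7525795  190.68574584] [319.17683478 294.70085935]
scene 4.35 [ 0.56035864 -0.16938829  0.31524188] [-1.93867728e-04  9.99999659e-01  4.89916042e-04 -6.35641026e-04] [ 1.00975724  0.4993238  -2.27267423] [-0.01115618  0.04933293  0.05009607] [228.35915227 160.77341346] [206.87162732  74.33521957]
top 4.4 [ 0.56031674 -0.1693617   0.31503968] [-2.75621876e-04  9.99999522e-01  4.82033997e-04 -8.04692694e-04] [-0.25181897 -0.64510556 -2.24872178] [ 0.02727194 -0.03270752 -0.05394435] [439.80922233 165.69266821] [486.64411805 137.6206008 ]
150 39
```

View pics/g.png

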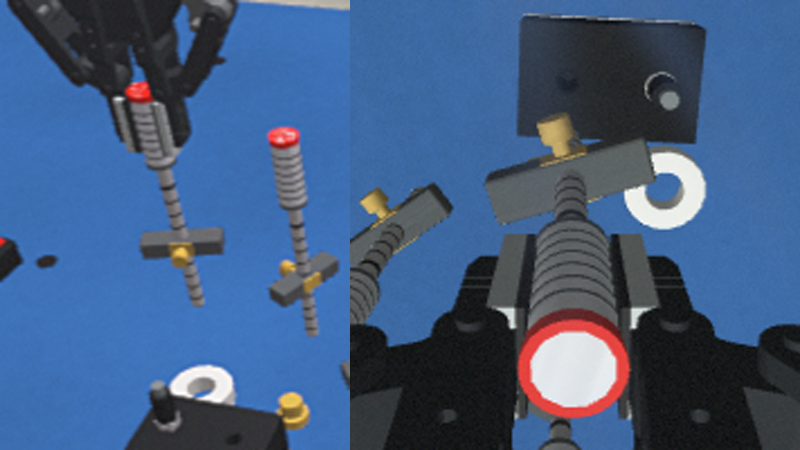

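```bash
python3 - <<'E'
from h import *
np.set_printoptions(precision=4,suppress=True)
W=cam('wrist',dict(tcp_pos=np.array([ 0.56045306,-0.16941169,0.31578916]),eef_rot=[-6.63781923e-05,9.99999841e-01,4.83531715e-04,-2.83267342e-04]))
S=cam('scene');T=cam('top')
print('hole W',onz(W,316.4,165.6,.05),'S',onz(S,243.6,214.2,.05),tri([ray(W,316.4,165.6),ray(S,243.6,214.2)]))
print('head W',onz(W,317.3,210,.3158-.066))
print('tip S',onz(S,228.8,160.2,.3155-.127))
a=cv2.imread('pics/g_scene.png');b=cv2.imread('pics/g_top.png')
p=proj(T,[.5604,-.1694,.19]).astype(int);print(p, 'topcrop origin',p-50)
A=cv2.resize(b[p[1]-50:p[1]+50,p[0]-50:p[0]+50],(400,400),interpolation=cv2.INTER_CUBIC)
c=a[190:270,400:510]; B=cv2.resize(c,None,fx=3.6,fy=5,interpolation=cv2.INTER_CUBIC)[:400]
cv2.imwrite('pics/t.png',cv2.convertScaleAbs(cv2.hconcat([A,B]),alpha=1.3,beta=10))
# bore by dark blob
for n,im,box,z in (('S',a,(440,215,468,240),.105),('T',b,(185,160,215,188),.105)):
    x0,y0,x1,y1=box; g=im[y0:y1,x0:x1].max(2); m=(g<70).astype(np.uint8)
    k,l,s,ce=cv2.connectedComponentsWithStats(m); print(n,s[1:,4],ce[1:]+[x0,y0])
    i=1+s[1:,4].argmax(); uv=ce[i]+[x0,y0]; C=S if n=='S' else T; print(uv,onz(C,*uv,z))
E
```

```text
hole W [ 0.5612 -0.1664  0.05  ] S [ 0.5609 -0.1648  0.05  ] (array([ 0.5606, -0.1657,  0.0491]), [np.float64(0.0007512595131654821), np.float64(0.0007512595131654671)])
head W [ 0.5612 -0.1683  0.2498]
tip S [ 0.559  -0.169   0.1885]
[440 165] topcrop origin [390 115]
S [53] [[453. 228.]]
[453. 228.] [0.5661 0.2348 0.105 ]
T [55] [[198.4727 172.7818]]
[198.4727 172.7818] [0.5648 0.2356 0.105 ]
```

View pics/t.png

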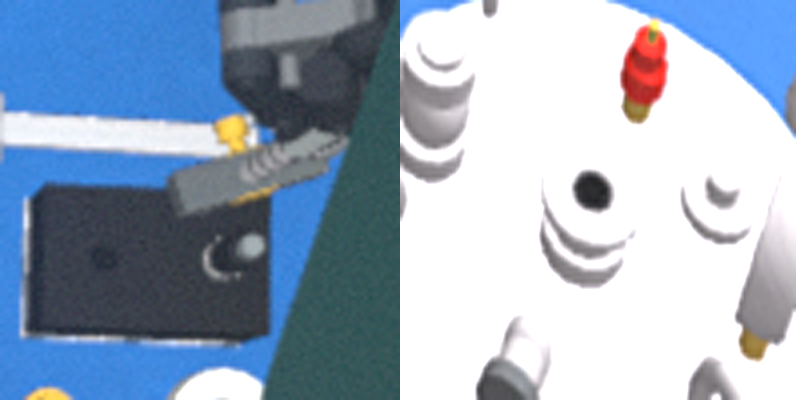

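Request:
move_arm:
  commands:
    - [[0,15,5],[0,0,0],10]
    - [[0,50,5],[0,0,0],10]
    - [[0,95,5],[0,0,0],10]
    - [[0,145,5],[0,0,0],10]
    - [[2,195,5],[0,0,0],10]
    - [[4,245,5],[0,0,0],10]
    - [[5,295,5],[0,0,0],10]
    - [[5,345,5],[0,0,0],10]
    - [[5,380,5],[0,0,0],10]
    - [[5,400,5],[0,0,0],10]
    - [[5,404,5],[0,0,0],10]
    - [[5,404,5],[0,0,0],10]

```text
t: 5.95
tcp_pos: [0.5655, 0.2341, 0.3213]
eef_rot: [0.0, 1.0, 0.0, -0.0]
contact_force: [-0.0, 0.3, -1.4]
grip_width: 0.0164
```

```bash
python3 - <<'E'
from h import *
np.set_printoptions(precision=4,suppress=True)
print('hole T',onz(cam('top'),415.75,179.5,.05))
im,c,st=shot('wrist','v1'); print(st['t'],st['tcp_pos'],st['eef_rot'],st['contact_force'])
P=st['tcp_pos'];print('tip px',proj(c,P-[0,0,.127]),'bore px',proj(c,[.565,.235,.105]))
cv2.imwrite('pics/v1c.png',cv2.resize(im[100:300,200:440],(720,600),interpolation=cv2.INTER_CUBIC))
E
```

```text
hole T [ 0.5596 -0.1661  0.05  ]
5.95 [0.5655 0.2341 0.3213] [ 0.0001  1.      0.0004 -0.    ] [-0.0484  0.3321 -1.369 ]
tip px [318.7003 190.7554] bore px [317.869  173.3532]
```

View pics/v1c.png

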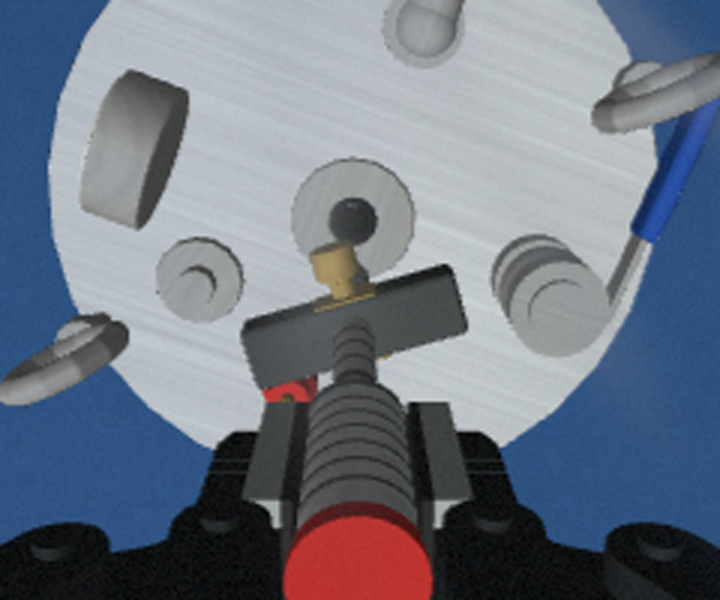

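Request:
move_arm:
  commands:
    - [[0,2,-10],[0,0,0],10]
    - [[0,2,-40],[0,0,0],10]
    - [[0,2,-70],[0,0,0],10]
    - [[0,2,-82],[0,0,0],10]
    - [[0,2,-84],[0,0,0],10]
    - [[0,2,-86],[0,0,0],10]
    - [[0,2,-88],[0,0,0],10]
    - [[0,2,-90],[0,0,0],10]
    - [[0,2,-92],[0,0,0],10]
    - [[0,2,-92],[0,0,0],10]

```text
t: 7.25
tcp_pos: [0.5655, 0.2366, 0.2291]
eef_rot: [0.0, 1.0, 0.001, -0.0]
contact_force: [-0.2, 0.2, -1.3]
grip_width: 0.0166
```

```bash
python3 - <<'E'
from h import *
st=status.get_state(); print(st['t'],st['tcp_pos'],st['contact_force'],st['torque'])
im,c,st=shot('scene','s2')
P=st['tcp_pos']; print(st['contact_force'],proj(c,P-[0,0,.127]))
cv2.imwrite('pics/s2c.png',cv2.resize(im[130:250,400:510],(550,600),interpolation=cv2.INTER_CUBIC))
E
```

```text
7.25 [0.56546784 0.23658228 0.22914485] [-0.18834702  0.22675037 -1.32446618] [0.00410542 0.00551208 0.02924899]
[-0.18834702  0.22675037 -1.32446618] [453.73064127 228.95128009]
```

View pics/s2c.png

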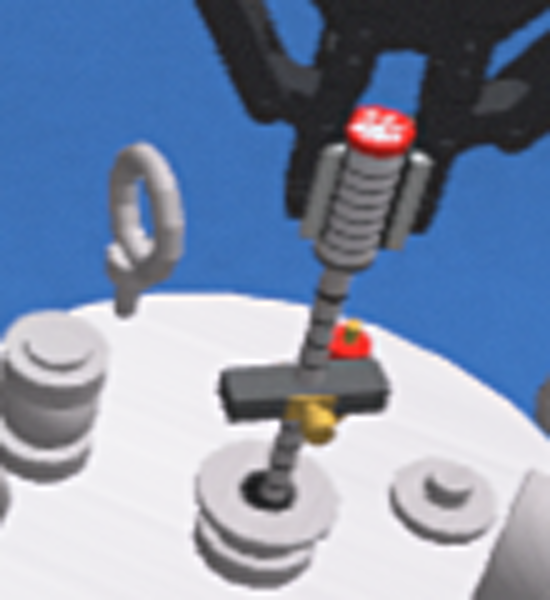

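Request:
move_arm:
  commands:
    - [[0,-1,0],[0,0,0],10]
    - [[0,-1.5,-3],[0,0,0],10]
    - [[0,-1.5,-6],[0,0,0],10]
    - [[0,-1.5,-9],[0,0,0],10]
    - [[0,-1.5,-9],[0,0,0],10]

```text
t: 7.92
tcp_pos: [0.5654, 0.2351, 0.2199]
eef_rot: [0.0, 1.0, 0.001, -0.0]
contact_force: [-0.3, 0.4, -1.4]
grip_width: 0.0164
```

```bash
python3 - <<'E'
from h import *
st=status.get_state(); print(st['t'],st['tcp_pos'],st['contact_force'],st['torque'])
im,c,st=shot('scene','s3')
cv2.imwrite('pics/s3c.png',cv2.resize(im[190:245,425:480],(550,550),interpolation=cv2.INTER_CUBIC))
E
```

```text
7.925 [0.56539884 0.23507184 0.21991926] [-0.26146267  0.42701156 -1.38786075] [-0.00705668 -0.00367384  0.00342922]
```

View pics/s3c.png

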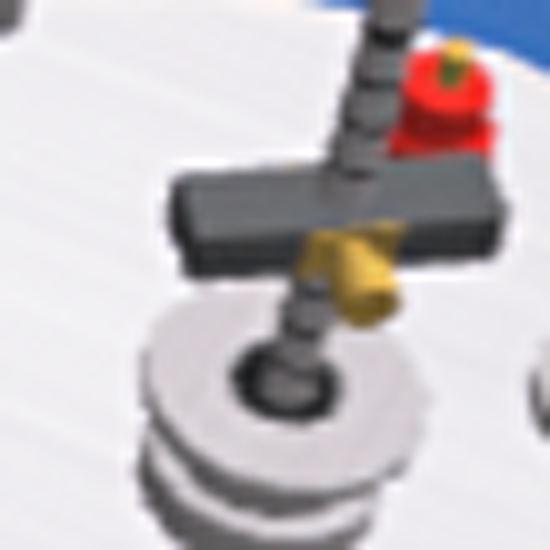

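Request:
move_arm:
  commands:
    - [[0,0,-6],[0,0,0],10]
    - [[0,0,-12],[0,0,0],10]
    - [[0,0,-18],[0,0,0],10]
    - [[0,0,-24],[0,0,0],10]
    - [[0,0,-29],[0,0,0],10]
    - [[0,0,-33],[0,0,0],10]
    - [[0,0,-36],[0,0,0],10]
    - [[0,0,-39],[0,0,0],10]
    - [[0,0,-42],[0,0,0],10]
    - [[0,0,-42],[0,0,0],10]

```text
t: 9.22
tcp_pos: [0.5655, 0.2351, 0.1781]
eef_rot: [-0.0, 1.0, 0.001, -0.0]
contact_force: [-0.2, 0.2, -1.4]
grip_width: 0.0165
```

Request:
move_arm:
  commands:
    - [[0,0,-1],[0,0,0],10]
    - [[0,0,-2],[0,0,0],10]
    - [[0,0,-3],[0,0,0],10]
    - [[0,0,-4],[0,0,0],10]

```text
t: 9.72
tcp_pos: [0.5655, 0.2351, 0.1743]
eef_rot: [-0.0, 1.0, 0.001, 0.0]
contact_force: [-0.4, 0.1, 2.1]
grip_width: 0.0165
```

```bash
python3 - <<'E'
from h import *
st=status.get_state(); print(st['t'],st['tcp_pos'],st['contact_force'],st['torque'])
im,c,st=shot('scene','s4')
cv2.imwrite('pics/s4c.png',cv2.resize(im[165:245,420:490],(525,600),interpolation=cv2.INTER_CUBIC))
E
```

```text
9.725 [0.56552816 0.23513662 0.17428072] [-0.43516876  0.1200507   2.14907911] [0.055923   0.13834579 0.00340543]
```

Request:
move_arm:
  commands:
    - [[0,0,-2],[0,0,0],10]
    - [[0,0,-4],[0,0,0],10]
    - [[0,0,-6],[0,0,0],10]
    - [[0,0,-7],[0,0,0],10]
    - [[0,0,-7.5],[0,0,0],10]

```text
t: 10.4
tcp_pos: [0.5655, 0.2351, 0.1668]
eef_rot: [-0.0, 1.0, 0.001, -0.0]
contact_force: [-0.7, 1.8, 1.4]
grip_width: 0.0164
```

View pics/s4c.png

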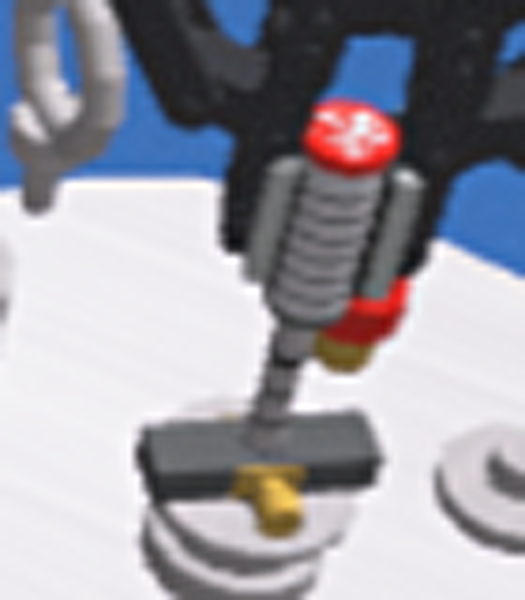

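Request:
move_arm:
  commands:
    - [[0,0,-0.5],[0,0,0],10]
    - [[0,0,-1],[0,0,0],10]

```text
t: 10.65
tcp_pos: [0.5655, 0.2352, 0.1658]
eef_rot: [-0.0, 1.0, 0.001, 0.0]
contact_force: [-1.0, 1.4, 1.8]
grip_width: 0.0164
```

Request:
move_arm:
  commands:
    - [[0,0,-0.5],[0,0,0],10]
    - [[0,0,-0.9],[0,0,0],10]

```text
t: 10.9
tcp_pos: [0.5655, 0.2351, 0.1649]
eef_rot: [-0.0, 1.0, 0.001, -0.0]
contact_force: [-0.8, 1.5, 2.1]
grip_width: 0.0163
```

Request:
move_arm:
  commands:
    - [[0,0,-0.5],[0,0,0],10]
    - [[0,0,-0.9],[0,0,0],10]

```text
t: 11.15
tcp_pos: [0.5655, 0.2351, 0.164]
eef_rot: [-0.0, 1.0, 0.001, -0.0]
contact_force: [-0.8, 2.3, 1.3]
grip_width: 0.0165
```

Request:
move_arm:
  commands:
    - [[0,0.3,-0.5],[0,0,0],10]
    - [[0,0.5,-1],[0,0,0],10]

```text
t: 11.4
tcp_pos: [0.5655, 0.2354, 0.1629]
eef_rot: [0.0, 1.0, 0.0, -0.0]
contact_force: [-0.6, -0.5, 1.3]
grip_width: 0.0168
```

Request:
move_arm:
  commands:
    - [[0,0,-0.5],[0,0,0],10]
    - [[0,0,-1],[0,0,0],10]

```text
t: 11.65
tcp_pos: [0.5655, 0.2354, 0.1619]
eef_rot: [0.0, 1.0, 0.0, -0.0]
contact_force: [-0.8, -0.9, 1.8]
grip_width: 0.0164
```

Request:
move_arm:
  commands:
    - [[0,0,-0.5],[0,0,0],10]
    - [[0,0,-1],[0,0,0],10]

```text
t: 11.9
tcp_pos: [0.5656, 0.2356, 0.1613]
eef_rot: [-0.0, 1.0, 0.0, 0.0]
contact_force: [-0.2, -1.9, 5.6]
grip_width: 0.0168
```

Request:
move_arm:
  commands:
    - [[0,0,0],[0,0,0],10]
    - [[0,0,0],[0,0,0],10]

```text
t: 12.15
tcp_pos: [0.5656, 0.2356, 0.1613]
eef_rot: [-0.0, 1.0, 0.0, 0.0]
contact_force: [-1.2, -2.6, 5.8]
grip_width: 0.0166
```

Request:
move_arm:
  commands:
    - [[0,-0.3,0],[0,0,0],10]
    - [[0,-0.3,-0.3],[0,0,0],10]
    - [[0,-0.3,-0.3],[0,0,0],10]

```text
t: 12.52
tcp_pos: [0.5656, 0.2355, 0.1611]
eef_rot: [-0.0, 1.0, 0.001, 0.0]
contact_force: [-1.4, -1.0, 5.4]
grip_width: 0.0165
```

Request:
move_arm:
  commands:
    - [[0,0,-0.2],[0,0,0],10]
    - [[0,0,-0.4],[0,0,0],10]
    - [[0,0,-0.4],[0,0,0],10]

```text
t: 12.9
tcp_pos: [0.5657, 0.2355, 0.1611]
eef_rot: [-0.0, 1.0, 0.001, 0.0]
contact_force: [-1.9, 0.0, 9.0]
grip_width: 0.0165
```

Request:
move_arm:
  commands:
    - [[0,0,1],[0,0,0],10]
    - [[0,0,3],[0,0,0],10]
    - [[0,0,8],[0,0,0],10]
    - [[0,0,15],[0,0,0],10]
    - [[0,0,25],[0,0,0],10]
    - [[0,0,38],[0,0,0],10]
    - [[0,0,55],[0,0,0],10]
    - [[0,0,80],[0,0,0],10]
    - [[0,0,110],[0,0,0],10]
    - [[0,0,140],[0,0,0],10]
    - [[0,0,158],[0,0,0],10]
    - [[0,0,160],[0,0,0],10]

```text
t: 14.4
tcp_pos: [0.5657, 0.2354, 0.3217]
eef_rot: [-0.0, 1.0, 0.001, 0.001]
contact_force: [-0.3, -0.7, -2.2]
grip_width: 0.017
```

Request:
move_arm:
  commands:
    - [[0,-12,2],[0,0,0],10]
    - [[0,-40,2],[0,0,0],10]
    - [[0,-80,2],[0,0,0],10]
    - [[0,-125,2],[0,0,0],10]
    - [[-2,-175,2],[0,0,0],10]
    - [[-4,-225,2],[0,0,0],10]
    - [[-4,-275,2],[0,0,0],10]
    - [[-4,-320,2],[0,0,0],10]
    - [[-4,-360,2],[0,0,0],10]
    - [[-4,-388,2],[0,0,0],10]
    - [[-4,-400,2],[0,0,0],10]
    - [[-4,-404,2],[0,0,0],10]

```text
t: 15.9
tcp_pos: [0.5612, -0.1691, 0.3216]
eef_rot: [-0.0, 1.0, 0.0, -0.0]
contact_force: [0.3, -0.1, -1.1]
grip_width: 0.0168
```

Request:
move_arm:
  commands:
    - [[0,0,-20],[0,0,0],10]
    - [[0,0,-45],[0,0,0],10]
    - [[0,0,-70],[0,0,0],10]
    - [[0,0,-75],[0,0,0],10]
    - [[0,0,-75],[0,0,0],10]

```text
t: 16.52
tcp_pos: [0.5615, -0.1682, 0.2472]
eef_rot: [-0.0, 1.0, 0.001, -0.0]
contact_force: [-0.7, -0.2, -1.3]
grip_width: 0.0164
```

```bash
python3 - <<'E'
from h import *
st=status.get_state(); print(st['t'],st['tcp_pos'],st['eef_rot'],st['contact_force'])
a,c,st=shot('scene','s5'); w,cw,sw=shot('wrist','w5'); P=st['tcp_pos']
print(proj(c,P-[0,0,.127]), proj(c,[.561,-.1685,.05]))
cv2.imwrite('pics/s5c.png',cv2.hconcat([cv2.resize(a[130:240,190:280],(450,550),interpolation=cv2.INTER_CUBIC),cv2.resize(w[130:330,255:382],(350,550),interpolation=cv2.INTER_CUBIC)]))
E
```

```text
16.525 [ 0.56149363 -0.1681727   0.2472005 ] [-7.92627890e-05  9.99999645e-01  8.29400049e-04 -1.27017099e-04] [-0.68065513 -0.20437486 -1.3107048 ]
[235.63274604 188.969283  ] [241.81526582 213.97229292]
```

```bash
python3 - <<'E'
from h import *
a=cv2.imread('pics/s5.png').astype(int)
sub=a[150:200,215:260]; nb=(sub[:,:,0]-sub[:,:,2]<50)
for i in range(0,50): print(150+i,''.join('#' if x else '.' for x in nb[i]))
c=cam('scene');P=np.array([.5615,-.1682,.2472])
print([(z,proj(c,P-[0,0,z]).round(1)) for z in (.08,.1,.12,.127)])
E
```

```text
150 .........#####...............................
151 .........######..............................
152 .........###################................#
153 #############################..............##
154 #############################..............##
155 #############################..............##
156 #############################..............##
157 #############################..............##
158 #############################...............#
159 #############################................
160 #############################................
161 ############################.................
162 ###################..........................
163 ###......#########...........................
164 .........#########...........................
165 .........#########...........................
166 ..........########...........................
167 ...........########..........................
168 ..............#####..........................
169 ..............#####..........................
170 ..............#####..........................
171 ...............#####.........................

[... 824 characters left out ...]
######...................
189 ......#####################..................
190 .....#######################.................
191 ....########################.................
192 #..#########################.................
193 #..#########################.................
194 #############################................
195 ################....#########................
196 #############......##########................
197 ############.....############................
198 #############################................
199 #############################................
[(0.08, array([231. , 170.2])), (0.1, array([233. , 178.4])), (0.12, array([235. , 186.3])), (0.127, array([235.6, 189. ]))]
```

Request:
move_arm:
  commands:
    - [[0,-0.5,-20],[0,0,0],10]
    - [[0,-0.5,-40],[0,0,0],10]
    - [[0,-0.5,-55],[0,0,0],10]
    - [[0,-0.5,-62],[0,0,0],10]
    - [[0,-0.5,-66],[0,0,0],10]
    - [[0,-0.5,-69],[0,0,0],10]
    - [[0,-0.5,-71],[0,0,0],10]
    - [[0,-0.5,-72],[0,0,0],10]

```text
t: 17.62
tcp_pos: [0.5616, -0.1692, 0.1754]
eef_rot: [0.0, 1.0, 0.001, 0.0]
contact_force: [-0.5, -0.2, -2.3]
grip_width: 0.0163
```

Request:
move_arm:
  commands:
    - [[0,0.3,-1],[0,0,0],10]
    - [[0,0.3,-2],[0,0,0],10]
    - [[0,0.3,-2.5],[0,0,0],10]

```text
t: 18.0
tcp_pos: [0.5615, -0.1689, 0.1728]
eef_rot: [-0.0, 1.0, 0.0, -0.0]
contact_force: [-1.1, 0.6, -0.8]
grip_width: 0.0166
```

Request:
move_arm:
  commands:
    - [[0,0,-1],[0,0,0],10]
    - [[0,0,-2],[0,0,0],10]
    - [[0,0,-3],[0,0,0],10]

```text
t: 18.38
tcp_pos: [0.5615, -0.1689, 0.1697]
eef_rot: [-0.0, 1.0, 0.0, -0.0]
contact_force: [-0.2, 0.6, -1.2]
grip_width: 0.0164
```

Request:
move_arm:
  commands:
    - [[0,0,-1.5],[0,0,0],10]
    - [[0,0,-3],[0,0,0],10]
    - [[0,0,-4.5],[0,0,0],10]
    - [[0,0,-6],[0,0,0],10]

```text
t: 18.88
tcp_pos: [0.5615, -0.1689, 0.1637]
eef_rot: [-0.0, 1.0, 0.001, -0.0]
contact_force: [-1.3, 1.0, -1.0]
grip_width: 0.0166
```

Request:
move_arm:
  commands:
    - [[-0.3,0.2,-2],[0,0,0],10]
    - [[-0.3,0.2,-4],[0,0,0],10]
    - [[-0.3,0.2,-6],[0,0,0],10]
    - [[-0.3,0.2,-8],[0,0,0],10]
    - [[-0.3,0.2,-10],[0,0,0],10]
    - [[-0.3,0.2,-12],[0,0,0],10]

```text
t: 19.62
tcp_pos: [0.5612, -0.1687, 0.1517]
eef_rot: [0.0, 1.0, 0.0, -0.0]
contact_force: [-0.1, -0.3, -1.5]
grip_width: 0.0168
```

Request:
move_arm:
  commands:
    - [[0,0,-2],[0,0,0],10]
    - [[0,0,-4],[0,0,0],10]
    - [[0,0,-6],[0,0,0],10]
    - [[0,0,-8],[0,0,0],10]
    - [[0,0,-10],[0,0,0],10]

```text
t: 20.25
tcp_pos: [0.5612, -0.1687, 0.1417]
eef_rot: [-0.0, 1.0, 0.001, -0.0]
contact_force: [-0.3, 0.5, -1.7]
grip_width: 0.0163
```

Request:
move_arm:
  commands:
    - [[0,0,-1],[0,0,0],10]
    - [[0,0,-2],[0,0,0],10]
    - [[0,0,-2.5],[0,0,0],10]

```text
t: 20.62
tcp_pos: [0.5612, -0.1687, 0.1393]
eef_rot: [-0.0, 1.0, 0.0, 0.0]
contact_force: [1.0, 1.3, -1.1]
grip_width: 0.0166
```

Request:
move_arm:
  commands:
    - [[0,0,-0.5],[0,0,0],10]
    - [[0,0,-1],[0,0,0],10]

```text
t: 20.88
tcp_pos: [0.5612, -0.1687, 0.1383]
eef_rot: [-0.0, 1.0, 0.001, 0.0]
contact_force: [-1.4, 1.0, -0.7]
grip_width: 0.0167
```

Request:
move_arm:
  commands:
    - [[0,0,-0.4],[0,0,0],10]
    - [[0,0,-0.8],[0,0,0],10]

```text
t: 21.12
tcp_pos: [0.5613, -0.1687, 0.1377]
eef_rot: [0.0, 1.0, 0.0, 0.0]
contact_force: [0.5, 0.3, 2.0]
grip_width: 0.0166
```

Request:
move_arm:
  commands:
    - [[0,0,0],[0,0,0],14]
    - [[0,0,0],[0,0,0],17]
    - [[0,0,0],[0,0,0],20]
    - [[0,0,0],[0,0,0],26]
    - [[0,0,0],[0,0,0],36]
    - [[0,0,0],[0,0,0],50]
    - [[0,0,0],[0,0,0],60]
    - [[0,0,0],[0,0,0],60]
  squeeze: 20

```text
t: 22.12
tcp_pos: [0.5612, -0.1687, 0.1375]
eef_rot: [0.0, 1.0, 0.001, 0.0]
contact_force: [-1.0, 0.4, -0.2]
grip_width: 0.06
```

Request:
move_arm:
  commands:
    - [[0,0,10],[0,0,0],60]
    - [[0,0,30],[0,0,0],60]
    - [[0,0,60],[0,0,0],60]
    - [[0,0,100],[0,0,0],60]
    - [[0,0,125],[0,0,0],60]
    - [[-20,-40,130],[0,0,0],60]
    - [[-40,-90,130],[0,0,0],60]
    - [[-50,-140,130],[0,0,0],60]
    - [[-50,-180,130],[0,0,0],60]
    - [[-50,-200,130],[0,0,0],60]
    - [[-50,-200,130],[0,0,0],60]

```text
t: 23.5
tcp_pos: [0.5112, -0.3693, 0.268]
eef_rot: [-0.0, 1.0, -0.0, 0.0]
contact_force: [-1.0, 1.1, 0.4]
grip_width: 0.0598
```

```bash
python3 - <<'E'
from h import *
np.set_printoptions(precision=4,suppress=True)
st=status.get_state(); print(st['t'],st['tcp_pos'],st['contact_force'],st['grip_width'])
t,T,_=shot('top','e_top');s,S,_=shot('scene','e_scene')
a=red(t,(415,145,455,190));b=red(s,(215,150,250,190));print(a,b,tri([ray(T,*a),ray(S,*b)]))
t0=cv2.imread('pics/top0.png');s0=cv2.imread('pics/scene0.png')
for n,x,y in (('t',t,t0),('s',s,s0)):
    d=(cv2.absdiff(x,y).max(2)>45).astype(np.uint8); d=cv2.morphologyEx(d,cv2.MORPH_OPEN,np.ones((2,2),np.uint8))
    k,l,q,ce=cv2.connectedComponentsWithStats(d); print(n,[tuple(map(int,r)) for r in q[1:] if r[4]>8])
sub=s[160:225,205:270].astype(int)
g=sub.max(2)
for i in range(25,62): print(160+i,' '.join('%3d'%v for v in g[i,20:50]))
c=S; 
for r in (.05,.062,.066,.07,.078): print(r,proj(c,[.5612,-.168,.01+r]).round(1))
E
```

```text
23.5 [ 0.5112 -0.3693  0.268 ] [-0.9548  1.1261  0.3631] 0.0597881297496291
[437.5786 165.8601] [229.2901 166.0463] (array([ 0.5621, -0.1692,  0.1774]), [np.float64(2.94539405694094e-05), np.float64(2.945394056937187e-05)])
t [(431, 161, 15, 13, 123), (413, 165, 11, 10, 67), (585, 166, 55, 33, 1427), (248, 355, 91, 45, 2872), (240, 388, 3, 4, 10), (633, 391, 7, 9, 35), (225, 397, 5, 3, 10)]
s [(34, 0, 12, 3, 29), (68, 0, 17, 2, 34), (65, 0, 87, 98, 3989), (360, 0, 44, 34, 496), (415, 0, 4, 16, 46), (362, 0, 101, 121, 4054), (40, 8, 3, 3, 9), (100, 14, 5, 4, 14), (332, 17, 7, 7, 22), (38, 19, 29, 30, 321), (325, 30, 15, 39, 369), (355, 70, 70, 33, 391), (419, 85, 10, 24, 129), (362, 102, 56, 28, 928), (234, 163, 5, 10, 30), (224, 165, 5, 7, 21), (226, 196, 21, 24, 200), (243, 197, 11, 7, 62), (244, 205, 12, 6, 59)]
185 188 190 195 206 186 113 119 122 129 133 125 118 137 150 134 160 188 189 189 187 187 189 190 189 190 189 187 186 187 188
186 205 224 240 255 234 122  97  94  94 103 126 151 153 129 123 170 188 190 189 188 186 188 189 189 190 187 186 185 187 187
187 253 249 247 249 241 16
[... 3711 characters left out ...]
53  53  53  52  53  54  54  53  52  52  51  52  51  54  60  65  61  53  53  55  54  52  54  54  54  55  54
218  52  51  52  52  52  55  54  53  52  56  53  52  55  54  55  54  51  52  50  54  53  55  54  53  52  55  53  53  53  57
219  52  50  51  53  52  52  52  53  54  54  52  52  52  50  54  55  51  53  52  55  54  55  55  54  55  53  53  53  55  55
220  52  51  51  52  50  50  53  51  54  54  53  53  54  54  54  53  53  52  52  55  53  54  53  54  53  54  53  58  55  50
221  51  52  51  53  50  50  54  52  51  55  54  53  55  54  52  51  52  52  54  54  51  55  55  55  55  54  55  53  54  48
0.05 [241.2 210.7]
0.062 [240.1 206.5]
0.066 [239.8 205.1]
0.07 [239.4 203.7]
0.078 [238.7 200.8]
```

```bash
python3 -c "
from cell import hand_in
print(hand_in())"
```

```text
the job is handed in; nothing more can be done
None
```

I gauged the thermowell with the small gauge and stood it back in its hole. The job was handed in at about 23.6 s, and no verdict is reported.

- **Well:** The push stayed at about 3 N after the head met the mouth. It then rose steeply while the tool stopped moving. I ended at about 10 N in all, roughly 7 N above the head's friction. By the tool's height, the well is about 71 mm deep.
- **Stand:** The gauge went back in without forces above about 3 N. It touched the bottom at the same tool height as when I first gripped it, and I released it there and moved the arm clear.
- **Final checks:**
  - The gauge's top is at (0.562, -0.169, 0.177), against (0.5605, -0.166, 0.1775) at the start.
  - A rough estimate from the scene camera puts the head at 68–70 mm, close to the 71 mm depth.
  - Compared with the first pictures, only the gauge, its head and the arm had changed; no bystander moved.
- **Not checked:** I had used all 12 picture views before the gauge went back. The final checks are therefore numerical, from the images, and I did not look at the end state.

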